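# Fetch the syrup from the blocked pull-out tray

## Task

Fetch the dark brown syrup bottle from the pull-out tray under the wall cabinet and stand it upright in the middle of the round wooden board near the red waffle maker. Salt shaker, pepper shaker and spice jar stand in the tray's way: set them aside before you pull the tray out, and when you have the bottle push the tray fully home and put each of the three back upright on the very spot where it stood at the start, within about a centimetre. Knock nothing over, and leave the mug and the canister on the tray where they are.

Things in the scene. Friction and masses are not known exactly. Their poses are not given: they have to be found in the camera images.
- salt: salt shaker, all white, round, slightly waisted, 42 mm wide, 88 mm tall. Origin: centre of its underside, z up. Stands on the worktop in front of the tray, in its way.
- pepper: pepper shaker, dark brown body with a white top, same shape: 42 mm wide, 88 mm tall. Origin: centre of its underside, z up. Stands in front of the tray.
- spice: spice jar, round, white body with a coloured label and a gold-yellow lid, 42 mm wide, 106 mm tall. Origin: centre of its underside, z up. Stands in front of the tray.
- syrup_bottle: the bottle to fetch: dark brown, label, dark brown cap, 183 mm tall, 0.28 to 0.52 kg, on the tray, whose floor is 24 mm above the worktop. Body 75 by 64 mm wide (64 along its own x) up to about 110 mm from its foot, narrowing to the neck. Round fixed cap, 38 mm wide, 161 to 183 mm above the foot: it can be lifted by the cap. Origin: centre of its underside, z up.
- board: round wooden serving board lying on the worktop right of the tray, brown, 170 mm wide, flat top 12 mm above the worktop, 0.5 kg. Origin: centre of its underside.
- pullout: fixed steel base of the pull-out tray, 375 mm wide (y) and 172 mm deep (x). Origin: on the worktop, under the middle of the closed tray's front board. Its -x axis is the way the tray slides out (towards the robot, turned by at most 0.08 rad); +x points to the wall.
- tray_handle (a point): middle of the tray's bar handle, a round steel bar 10 mm thick and 100 mm long, level, parallel to the front board (along the base's y), 48 mm above the worktop and 40 mm in front of the outer face of the front board (35 mm free behind the bar). The wooden front board is 375 mm wide and reaches from 9 to 61 mm above the worktop. The point moves with the tray.
- tray (a joint): travel of the tray in m: 0 fully home, 0.14 fully out, stopped at both ends; stays where it is left; 2 N move it. Home, its load stands at the edge of the wall cabinet (0.43 m above the worktop, door handles reach to x = 0.60), with no room above for a gripper. Free worktop to set things aside: left of the tray, x 0.37 to 0.50, y 0.37 to 0.52.
- green_mug: mug, green above and white below, 86 mm wide, 120 mm with its handle, 88 mm tall, on the tray; stays there. Origin: centre of its underside.
- green_canister: grey-green round canister with a knobbed lid, 97 mm wide, 120 mm tall, on the tray; stays there. Origin: centre of its underside.
Mind the look-alikes: they are no part of the job. Leave any green look-alike of the pepper alone.

How it is judged (in metres and radians):
On the way:
1. the tray is drawn out at least 100 mm (value of joint tray above 0.1 m), for 0.2 s.
At the end, for the whole second after the job is handed in: Tray home within 8 mm. Syrup bottle upright on the round board, within 25 mm of its centre. Salt, pepper and spice jar each upright within 15 mm of their start places; mug and canister upright within 40 mm of theirs. All released and at rest (value of joint tray below 0.008 m and horizontal distance between syrup_bottle and board below 0.025 m and z of syrup_bottle in the frame of board below 0.018 m and angle between each of syrup_bottle, salt, pepper, spice, green_mug, green_canister's own z axis and vertical below 0.1 rad and linear speed of each of syrup_bottle, salt, pepper, spice below 0.02 m/s and distance of each of salt, pepper, spice from where it was at the start of the episode below 0.015 m and distance of each of green_mug, green_canister from where it was at the start of the episode below 0.04 m); the robot touches nothing.
It fails at once if the tray is shoved against the salt, the pepper or the spice jar (contact force between tray and salt above 1.5 N or contact force between tray and pepper above 1.5 N or contact force between tray and spice above 1.5 N).
It fails at once if something is knocked over (angle between any of salt, pepper, spice, syrup_bottle, green_mug, green_canister's own z axis and vertical above 0.7 rad).
It also fails if it takes over 144 s, if anything falls off the work surface, if the arm or the gripper's body presses on something with over 40 N, if the wrist force passes 120 N, or if a joint passes its speed limit or range.

## Robot

A 7-joint arm with a two-finger parallel gripper is mounted at the origin on a cart in front of the work surface, level with it; the furniture and walls round the work are solid. World frame = base frame: x ahead of the robot, y to its left, z up, the work surface at z = 0. Lengths are in mm, angles in rad, forces in N, time in s.
With the tool pointing down it reaches from about 425 to 875 mm from the base axis. Payload 9.9 kg.
Tool frame: the origin (TCP) lies midway between the tips of the shut fingers; the grasp point (between the pads) lies bot.pinch_z behind it (bot.pinch_z is the distance from the TCP to the grasp point, in mm); z points along the fingers, y is the line along which they close (so a half turn about z gives the same grasp; the last joint's range is limited). The gripper opens to 85 mm and grips with 20 to 120 N. Pads are 22 mm wide; open, the fingers measure 114 mm over their backs; the gripper's body (76 mm by 85 mm) begins 54 mm behind the grasp point. The pads swing forward as they close: fully open they stand 13 mm farther back than shut.
Start: joints at [-1.379, 0.576, 0.025, 1.437, -0.015, 1.129, -0.057], TCP at [183.806, 649.495, 231.289] pointing down, gripper open.
Joint ranges: [-2.76, 2.76], [-0.34, 2.15], [-1.52, 1.57], [0.19, 2.46], [-1.09, 4.23], [0.17, 1.99], [-2.82, 2.82]. Speed limits (rad/s): [2.22, 2.22, 3.01, 3.01, 3.14, 3.14, 3.14].

## Interface

Orientations are given as a 3x3 rotation matrix whose columns are the frame's x, y, z axes.
In Python, from rig import bot, kinematics, imaging, status gives the robot as it stands. Calls block until the motion is done:
- bot.move_pose(position, orientation): joint-space move of the TCP to a pose.
- bot.line_to(position, rot=None, feed=150, f_stop=None): straight line of the TCP; rot=None keeps the orientation; feed is the mean speed in mm/s. With f_stop (N) it stops when the force on the tool has changed by that much, and returns True; else False.
- bot.move_joints(angles): joint-space move.
- bot.release() and bot.close(effort=None): open the fingers fully, or close them until they stop; effort is the grip in N (None keeps the last).
- bot.hold(seconds).
- kinematics.inverse_kinematics(position, orientation): joint angles nearest the present ones, or None.
- imaging.snapshot(name): name is "side" or "top" or "wrist"; returns the picture (400x640x3 uint8, red, green, blue); there is no depth.
- imaging.calibration(name): a dict with "K" (3x3 intrinsics, pixels), "distortion" ([k1, k2, p1, p2, k3] as OpenCV has them; the pictures are not rectified), "R" (3x3) and "t" (3): a world point X has camera coordinates R X + t. Camera axes: x right, y down, z forward; pixel columns grow to the right and rows downward; lengths in mm; the calibration is good to about 2 mm. A picture is of the moment at which its call begins: read the wrist's pose just before it. calibration takes no time and is no camera call; for the wrist camera it gives the pose at the moment of the call.
A pose or a line that the arm cannot do raises bot.PlanningError and nothing moves.
- bot.hand_in(): hands the job in; it is judged then, once.
Trained networks look in the newest picture that a camera, given by its name, has taken for a name from the list of things; names that differ only in an ending like _2 or _b are one class to them, and where a whole thing is asked for, a point or a joint stands for the part that bears it (a point fixed in the world has none). Each returns a list of dicts, best first, with "conf" (0 to 1); they miss things now and then, are a little off and sometimes report something else, mostly with a low value. They report only what shows in the picture. A call takes as long as a camera call. They do not tell look-alikes from the thing itself.
- imaging.trace(camera, thing): "region" (400x640 bool, what is visible of it) and "rect" ([left, top, right, bottom] in pixels, round what is visible of it).
Readings, each from a call of its own:
- status.read_t(): time.
- status.read_q(): joint angles.
- status.read_dq(): joint speeds.
- status.read_tau(): joint torques, N m.
- status.read_tcp_pos(): TCP position.
- status.read_ee_rot(): TCP orientation.
- status.read_ft_force(): force on the tool from outside, world axes, zero at the start.
- status.read_torque(): the same for the moment, N m.
- status.read_width(): opening from 0.0 (shut) to 1.0 (fully open).
- status.read_gripper_force(): force on a finger pad.
Only numpy, scipy, OpenCV 4.12 (cv2) and the standard library are available. Lean on these libraries where they do the work, as an engineer would, in place of code of your own. Each camera call takes 0.05 s, during which the arm holds its last target. There are 200 camera calls.

## Working session

There is one attempt and no reset: what is moved stays moved. The work goes in short steps, each a Python script; the robot and the scene stay as the last script left them, time stands still between calls to the robot, and variables do not carry over. Pictures are saved under pics/ and viewed, at most 14 in all, crops included, and the job is handed in when it is done.

```bash
ls; mkdir -p pics; python3 - <<'E'
from rig import bot, kinematics, imaging, status
import cv2,numpy as np
print(bot.pinch_z,status.read_t(),status.read_tcp_pos(),status.read_ee_rot())
for c in("side","top","wrist"):
    im=imaging.snapshot(c); cv2.imwrite(f"pics/a_{c}.png",im[:,:,::-1])
    k=imaging.calibration(c); print(c,np.round(k["K"],1).tolist(),np.round(k["distortion"],3),np.round(k["R"],3).tolist(),np.round(k["t"]))
    for n in("salt","pepper","spice","syrup_bottle","board","pullout","tray_handle","green_mug","green_canister"):
        r=imaging.trace(c,n); print(n,[(round(d["conf"],2),[int(v) for v in d["rect"]]) for d in r])
E
```

```text
pics
18.700000000000003 0.0 [183.68357408 649.07390114 230.44968255] [[-9.62230092e-01  2.72237250e-01 -3.61699553e-04]
 [ 2.72237477e-01  9.62228781e-01 -1.59069557e-03]
 [-8.50088658e-05 -1.62908331e-03 -9.99998669e-01]]
side [[518.4, 0.0, 320.7], [0.0, 518.4, 200.7], [0.0, 0.0, 1.0]] [-0.097  0.     0.     0.     0.   ] [[-0.825, -0.565, -0.007], [-0.45, 0.666, -0.594], [0.341, -0.487, -0.804]] [ 483.  238. 1434.]
salt [(0.69, [300, 250, 318, 274])]
pepper [(0.85, [342, 221, 354, 247]), (0.81, [212, 293, 230, 317]), (0.71, [230, 275, 249, 299])]
spice [(0.72, [339, 180, 358, 213])]
syrup_bottle [(0.8, [289, 139, 315, 189])]
board [(0.66, [372, 133, 423, 174])]
pullout [(0.88, [224, 157, 339, 269])]
tray_handle [(0.55, [228, 164, 336, 269])]
green_mug [(0.64, [267, 175, 301, 216])]
green_canister [(0.97, [242, 197, 276, 247])]
top [[471.1, 0.0, 321.8], [0.0, 471.1, 195.6], [0.0, 0.0, 1.0]] [-0.075  0.     0.     0.     0.   ] [[0.029, -1.0, -0.011], [-0.995, -0.027, -0.097], [0.097, 0.014, -0.995]] [  77.  557. 1537.]
salt [(0.63, [271, 217, 283, 231])]
pepper [(0.63, [197, 180, 215, 193]), (0.49, [219, 183, 235, 195])]
spice [(0.7, [346, 213, 355, 226])]
syrup_bottle [(0.62, [337, 153, 359, 183])]
board [(0.86, [410, 198, 455, 250])]
pullout [(0.9, [256, 147, 371, 210])]
tray_handle [(0.7, [250, 149, 369, 209]), (0.23, [259, 154, 291, 184])]
green_mug [(0.76, [293, 153, 329, 184]), (0.75, [255, 150, 371, 211])]
green_canister [(0.93, [260, 152, 292, 188])]
wrist [[344.8, 0.0, 317.5], [0.0, 344.8, 195.8], [0.0, 0.0, 1.0]] [-0.006  0.     0.     0.     0.   ] [[0.273, 0.962, 0.0], [0.916, -0.26, 0.307], [0.295, -0.084, -0.952]] [-675.  -40.  379.]
salt []
pepper []
spice []
syrup_bottle []
board []
pullout []
tray_handle []
green_mug []
green_canister []
```

View pics/a_side.png

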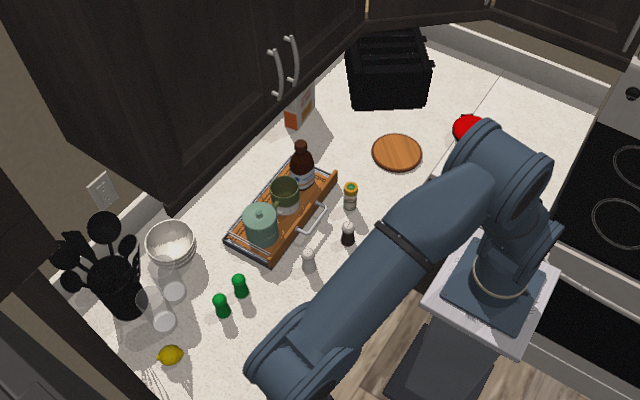

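View pics/a_top.png

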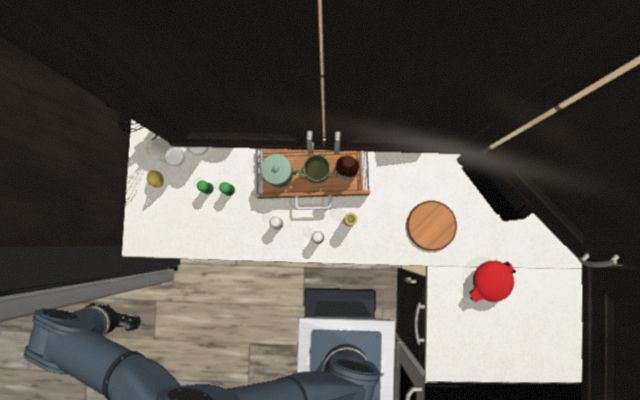

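The side view shows salt (309,260), pepper (348,234), the two green look-alikes (221,305)/(240,286), spice (350,196) and the syrup bottle (302,165). The top view shows salt (276,223), pepper (318,237), spice (350,219), board (432,225) and the greens (204,186)/(226,188). For pepper I pick the dark-bodied, white-topped one, not the green ones. Next I fit positions.

```bash
cat > h.py <<'E'
from rig import bot, kinematics, imaging, status
import cv2,numpy as np
from scipy.optimize import least_squares
def proj(P,k):
    return cv2.projectPoints(np.asarray(P,float).reshape(-1,3),cv2.Rodrigues(k["R"])[0],k["t"].astype(float),k["K"],k["distortion"])[0][:,0]
def down(a):
    "tool pointing down; a = angle of the tool x axis from world -x"
    c,s=np.cos(a),np.sin(a); return np.array([[-c,s,0],[-s,-c,0],[0,0,-1.]]) @ np.diag([1,-1,1]) if False else np.array([[-c,-s,0],[-s,c,0],[0,0,-1.]])
T=np.linspace(0,2*np.pi,48,endpoint=False)
def cyl(x,y,prof):
    "prof: list of (z, radius)"
    return np.vstack([np.c_[x+r*np.cos(T),y+r*np.sin(T),np.full(48,z)] for z,r in prof])
PROF=dict(salt=[(0,21),(80,18),(88,12)],pepper=[(0,21),(80,18),(88,12)],spice=[(0,21),(106,20)],board=[(0,85),(12,85)],
 green_canister=[(24,48),(120,48),(144,10)],syrup_bottle=[(24,35),(134,35),(185,19),(207,19)],green_mug=[(24,30),(112,43)])
def fit(name,obs,x0):
    "obs: list of (calibration, rect)"
    def res(p):
        out=[]
        for k,r in obs:
            q=proj(cyl(*p,PROF[name]),k); b=np.r_[q.min(0),q.max(0)+0]
            out.append((b-np.asarray(r))*1.0)
        return np.concatenate(out)
    s=least_squares(res,x0,loss="soft_l1"); return s.x,np.round(s.fun,1)
E
python3 - <<'E'
from h import *
for c in("side","top","wrist"):
    k=imaging.calibration(c); print(c,(-k["R"].T@k["t"]).round())
k={c:imaging.calibration(c) for c in("side","top")}
O=dict(salt=([300,250,318,274],[271,217,283,231]),pepper=([342,221,354,247],None),spice=([339,180,358,213],[346,213,355,226]),
syrup_bottle=([289,139,315,189],[337,153,359,183]),board=([372,133,423,174],[410,198,455,250]),green_canister=([242,197,276,247],[260,152,292,188]))
for n,(a,b) in O.items():
    o=[(k["side"],a)]+([(k["top"],b)] if b else [])
    x,r=fit(n,o,[500,0]); print(n,x.round(1),r.tolist())
# handle centre by top-view pixel at z=48
def ray(k,uv,z):
    n=cv2.undistortPoints(np.array([[uv]],float),k["K"],k["distortion"])[0,0]; d=k["R"].T@np.r_[n,1]; c=-k["R"].T@k["t"]
    return c+d*(z-c[2])/d[2]
for uv in((296,206),(330,206)): print(ray(k["top"],uv,48).round())
im=imaging.snapshot("top"); cv2.imwrite("pics/b_top.png",cv2.resize(im[140:260,190:470,::-1],None,fx=2.8,fy=2.8,interpolation=2))
for p in ([420,150,330],[480,100,380],[450,100,350]):
    for a in (-0.5,0,0.5,1.0): print(p,a,kinematics.inverse_kinematics(p,down(a)) is not None)
E
```

```text
side [  18.  813. 1299.]
top [ 404.   71. 1584.]
wrist [109. 670. 373.]
salt [457.9 239.9] [2.7, -1.8, -0.6, 0.7, -2.1, 0.4, 0.4, -0.8]
pepper [418.  103.3] [-1.3, -0.2, 1.2, 0.2]
spice [479.4  -2.8] [3.8, 0.9, -0.2, -0.0, -2.8, -1.3, 2.4, -0.1]
syrup_bottle [643.6  11.3] [1.3, -1.5, -0.5, 2.0, -0.7, 0.6, 0.4, -2.6]
board [ 468.2 -277.9] [-0.9, -0.3, -0.5, -0.8, -4.1, 1.6, 2.1, 0.6]
green_canister [632.7 237.9] [-1.3, 4.5, 1.8, 1.1, 0.7, -0.0, 1.3, -2.3]
[517. 175.  48.]
[520.  64.  48.]
[420, 150, 330] -0.5 True
[420, 150, 330] 0 True
[420, 150, 330] 0.5 True
[420, 150, 330] 1.0 True
[480, 100, 380] -0.5 True
[480, 100, 380] 0 True
[480, 100, 380] 0.5 True
[480, 100, 380] 1.0 True
[450, 100, 350] -0.5 True
[450, 100, 350] 0 True
[450, 100, 350] 0.5 True
[450, 100, 350] 1.0 True
```

View pics/b_top.png

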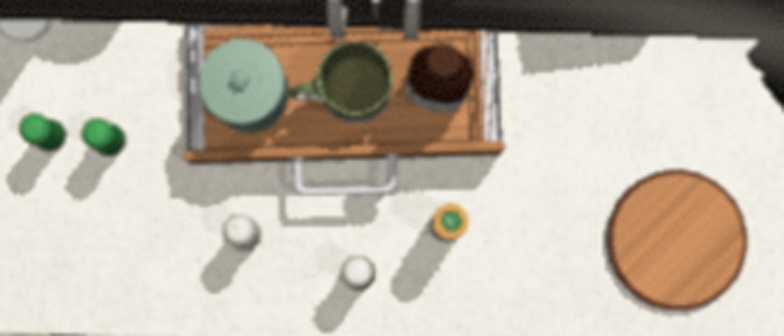

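The crop confirms the choice: white salt (240,232), pepper with its white top (358,272) and dark body, gold-lidded spice (450,222). The greens stand far left at (40,130)/(105,135). Next is the wrist survey.

```bash
cat > sv.py <<'E'
from h import *
def shot(name,things,png=None,cam="wrist"):
    k=imaging.calibration(cam); im=imaging.snapshot(cam)
    if png: cv2.imwrite(png,im[:,:,::-1])
    return k,{n:imaging.trace(cam,n) for n in things}
E
python3 - <<'E'
from sv import *
X0=dict(salt=(458,240),pepper=(418,103),spice=(479,-3),syrup_bottle=(644,11),board=(468,-278),green_canister=(633,238))
bot.move_pose([430,110,320],down(0)); obs={n:[] for n in X0}
for i,y in enumerate((110,10,200)):
    if i: bot.line_to([430,y,320],feed=250)
    k,tr=shot(None,X0,f"pics/w{i}.png")
    for n,x0 in X0.items():
        for d in tr[n][:2]:
            x,r=fit(n,[(k,d["rect"])],x0); print(i,n,round(d["conf"],2),[int(v) for v in d["rect"]],x.round(1),r.tolist())
print(status.read_t())
E
```

```text
0 salt 0.73 [394, 152, 447, 201] [462.9 241. ] [2.4, 2.0, -1.2, -1.5]
0 pepper 0.79 [294, 124, 329, 165] [422.2 103.2] [1.0, -0.6, -1.6, 0.5]
0 pepper 0.76 [508, 230, 569, 279] [571.3 409. ] [-2.3, -2.1, 1.2, 1.9]
0 spice 0.82 [198, 166, 254, 222] [479.    0.6] [0.3, -0.6, -0.4, 0.5]
0 board 0.93 [0, 112, 100, 236] [ 472.8 -236.6] [-3.5, 1.0, 28.8, -1.0]
0 board 0.33 [196, 168, 251, 222] [545.2  18.1] [-4.2, -1.0, 60.8, 57.7]
0 green_canister 0.93 [372, 255, 436, 362] [630.9 205.8] [-22.7, 0.8, 1.4, -0.6]
0 green_canister 0.57 [197, 166, 252, 222] [497.   28.4] [-1.3, -3.8, 39.3, 43.6]
1 salt 0.79 [468, 154, 534, 202] [465.  240.7] [2.0, 1.2, -1.1, -1.1]
1 pepper 0.98 [575, 230, 640, 282] [575.  397.4] [-10.0, -0.6, 1.5, 0.6]
1 pepper 0.79 [625, 229, 640, 252] [539.8 387.2] [-61.8, -23.1, 1.5, 5.2]
1 spice 0.58 [288, 167, 328, 224] [480.5  -0.9] [1.6, -0.2, -1.6, 0.2]
1 syrup_bottle 0.66 [289, 275, 351, 375] [593.7  12.4] [-0.2, -35.3, 0.2, 1.3]
1 board 0.59 [39, 113, 171, 233] [ 471.  -279.8] [0.3, -1.1, -0.3, 1.6]
1 board 0.54 [371, 122, 417, 163] [483.4  73.7] [-68.4, -1.0, 10.1, 78.8]
1 green_canister 0.91 [452, 255, 555, 335] [627.2 245.6] [-5.5, -2.3, 1.3, 23.1]
2 salt 0.56 [331, 152, 373, 200] [462.3 242.7] [4.0, 0.8, -1.4, -0.7]
2 pepper 0.83 [498, 233, 556, 283] [577.5 481.7] [-3.2, -2.0, 1.4, 1.8]
2 pepper 0.82 [216, 124, 262, 166] [422.8 102.8] [-0.3, -0.5, 0.3, 0.4]
2 spice 0.81 [119, 169, 191, 223] [481.1   0.6] [0.4, -2.2, -0.5, 1.2]
2 syrup_bottle 0.55 [113, 394, 135, 397] [622.2  22.6] [-0.9, -135.5, 86.0, 1.9]
2 board 0.7 [0, 129, 41, 234] [ 491.3 -155.9] [-3.9, -1.0, 85.9, 13.8]
2 green_canister 0.9 [312, 255, 390, 364] [632.6 238. ] [-0.9, 1.2, 0.9, -0.9]
2 green_canister 0.46 [217, 123, 261, 165] [439.5 142.3] [-1.3, -6.1, 50.5, 52.5]
6.2083
```

View pics/w0.png

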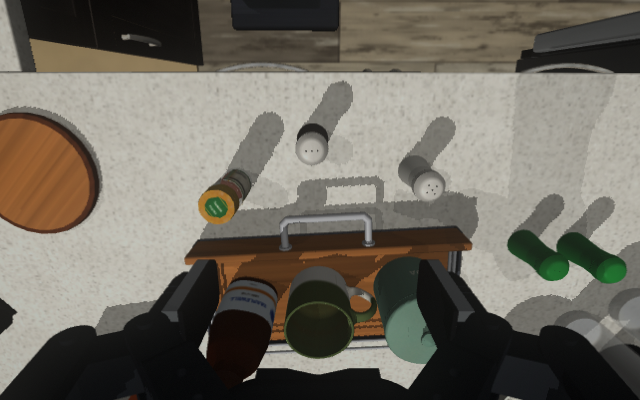

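The wrist view shows spice (218,205), pepper (312,148), salt (428,180), the greens (540,255)/(592,258), and the handle bar from (285,220) to (370,220). The shots agree: salt (463,241), pepper (422.5,103), spice (480,0). Now I set them aside.

```bash
cat > mv.py <<'E'
from sv import *
A={"salt":[463.2,241.3],"pepper":[422.5,103],"spice":[480.2,0.3]}
B={"salt":[485,505],"pepper":[435,450],"spice":[385,395]}
Z={"salt":36,"pepper":36,"spice":46}
def carry(n,src,dst,up=175,a=0):
    R=down(a); z=Z[n]
    bot.line_to([*src,up],R,feed=300); bot.line_to([*src,z],feed=150)
    bot.close(40); w,f=status.read_width(),status.read_gripper_force()
    print(n,"width",round(w,3),"force",round(f,1),status.read_tcp_pos().round(1),round(status.read_t(),1))
    if not 0.3<w<0.62: raise SystemExit("bad grip")
    bot.line_to([*src,up],feed=200); bot.line_to([*dst,up],feed=300); bot.line_to([*dst,z+4],feed=200); bot.line_to([*dst,z+.5],feed=40)
    bot.release(); bot.line_to([*dst,up],feed=250)
E
python3 - <<'E'
from mv import *
for n in A:
  for p in (A[n],B[n]):
    for z in (Z[n],175):
        if kinematics.inverse_kinematics([*p,z],down(0)) is None: print("no IK",n,p,z)
for a in (0,3.1416):
 for p in ([534,120,36],[424,120,36],[412,120,36],[400,120,36],[412,120,150]): print(a,p,kinematics.inverse_kinematics(p,down(a)) is not None)
carry("salt",A["salt"],B["salt"])
k,tr=shot(None,["salt"],"pics/c.png"); print([fit("salt",[(k,d["rect"])],B["salt"]) for d in tr["salt"]],status.read_t())
E
```

```text
0 [534, 120, 36] True
0 [424, 120, 36] True
0 [412, 120, 36] True
0 [400, 120, 36] True
0 [412, 120, 150] True
3.1416 [534, 120, 36] True
3.1416 [424, 120, 36] True
3.1416 [412, 120, 36] True
3.1416 [400, 120, 36] True
3.1416 [412, 120, 150] True
salt width 0.414 force 39.5 [463.4 241.4  36.5] 8.5
[(array([484.14319163, 503.23113613]), array([ 1.4,  1.4, -1.4, -1.1]))] 12.7583
```

```bash
python3 - <<'E'
from mv import *
for n in ("pepper","spice"): carry(n,A[n],B[n])
bot.line_to([420,120,260],feed=300); bot.close(40)
k,tr=shot(None,["tray_handle"],"pics/d_w.png"); print([(d["conf"],d["rect"]) for d in tr["tray_handle"]])
cv2.imwrite("pics/d_s.png",imaging.snapshot("side")[:,:,::-1])
np.save("k.npy",k,allow_pickle=True); print(status.read_t())
E
```

```text
pepper width 0.418 force 39.2 [422.8 103.2  36.5] 15.9
spice width 0.47 force 37.1 [4.807e+02 3.000e-01 4.660e+01] 23.5
[(0.91, [157.3, 237.6, 487.8, 330.3])]
30.0167
```

View pics/d_w.png

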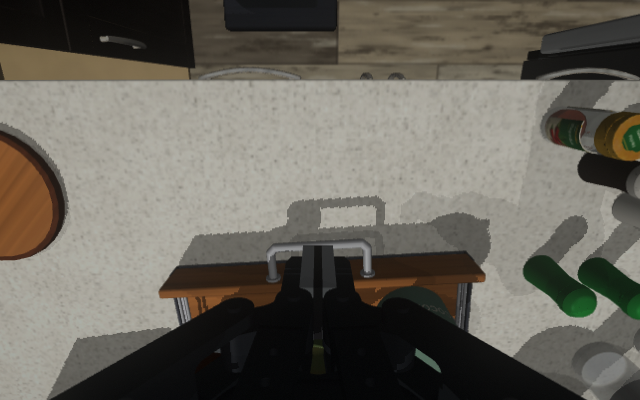

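View pics/d_s.png

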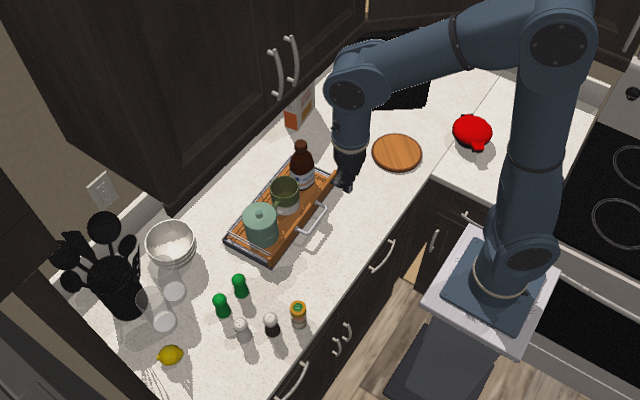

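The wrist view shows the handle bar from (272,246) to (370,243) and the front board's top edge from (160,297) to (487,280). The side view shows all three set aside upright at about (241,328), (271,323) and (298,312).

```bash
cat >> h.py <<'E'
def ray(k,uv,z):
    n=cv2.undistortPoints(np.array([[uv]],float),k["K"],k["distortion"])[0,0]; d=k["R"].T@np.r_[n,1]; c=-k["R"].T@k["t"]
    return (c+d*(z-c[2])/d[2]).round(1)
E
python3 - <<'E'
from h import *
k=np.load("k.npy",allow_pickle=True).item()
for uv,z in(((272,246),48),((370,243),48),((160,295),61),((486,279),61),((176,268),9),((480,253),9)): print(uv,ray(k,uv,z))
k=imaging.calibration("side")
for uv,z in(((301,233),48),((325,208),48)): print(uv,ray(k,uv,z))
im=cv2.imread("pics/d_s.png"); cv2.imwrite("pics/d_c.png",cv2.resize(im[140:280,210:360],None,fx=4,fy=4,interpolation=2))
E
```

```text
(272, 246) [516.2  67.8  48. ]
(370, 243) [512.6 178.6  48. ]
(160, 295) [571.9 -61.5  61. ]
(486, 279) [551.2 309.6  61. ]
(176, 268) [566.6 -62.7   9. ]
(480, 253) [545.4 325.3   9. ]
(301, 233) [529.2 181.8  48. ]
(325, 208) [521.6  70.1  48. ]
```

View pics/d_c.png

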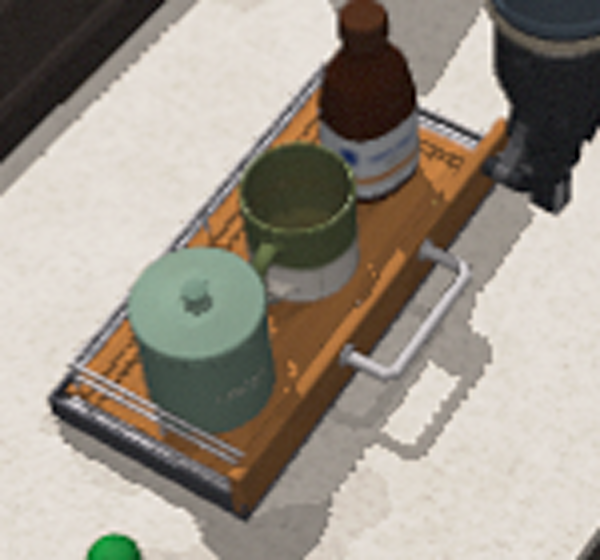

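```bash
python3 - <<'E'
from mv import *
a=0.056; R=down(a); s=-np.array([np.cos(a),np.sin(a),0]); P=np.array([540.,122.5,0])
bot.line_to([*P[:2],130],R,feed=250)
print("down",bot.line_to([*P[:2],27],feed=60,f_stop=10),status.read_tcp_pos().round(1),status.read_ft_force().round(1))
if status.read_tcp_pos()[2]<32:
    print("pull",bot.line_to(P+128*s+[0,0,27],feed=60,f_stop=25),status.read_tcp_pos().round(1),status.read_ft_force().round(1))
k,tr=shot(None,["tray_handle","syrup_bottle"],"pics/e_w.png")
k,tr=shot(None,["syrup_bottle","green_mug","green_canister"],"pics/e_s.png","side"); print({n:[(d["conf"],d["rect"]) for d in tr[n]] for n in tr})
k,tr=shot(None,["syrup_bottle","green_mug","green_canister"],"pics/e_t.png","top"); print({n:[(d["conf"],d["rect"]) for d in tr[n]] for n in tr})
print(status.read_t())
im=cv2.imread("pics/e_s.png"); cv2.imwrite("pics/e_c.png",cv2.resize(im[100:300,200:460],None,fx=3,fy=3,interpolation=2))
E
```

```text
down False [540.2 122.6  27.3] [ 0.1  0.6 -0.1]
pull False [412.3 115.4  27. ] [2.3 0.  1.1]
{'syrup_bottle': [(0.8, [323.0, 171.3, 335.2, 198.2]), (0.61, [235.6, 318.4, 253.0, 345.5])], 'green_mug': [(0.86, [305.2, 192.4, 334.5, 230.6])], 'green_canister': [(0.7, [278.1, 216.8, 311.4, 267.4])]}
{'syrup_bottle': [(0.63, [339.5, 192.5, 361.1, 218.6]), (0.47, [254.3, 180.7, 371.2, 231.4])], 'green_mug': [(0.9, [296.2, 191.2, 332.4, 218.5])], 'green_canister': [(0.16, [205.3, 224.1, 220.4, 236.7])]}
35.575
```

View pics/e_c.png

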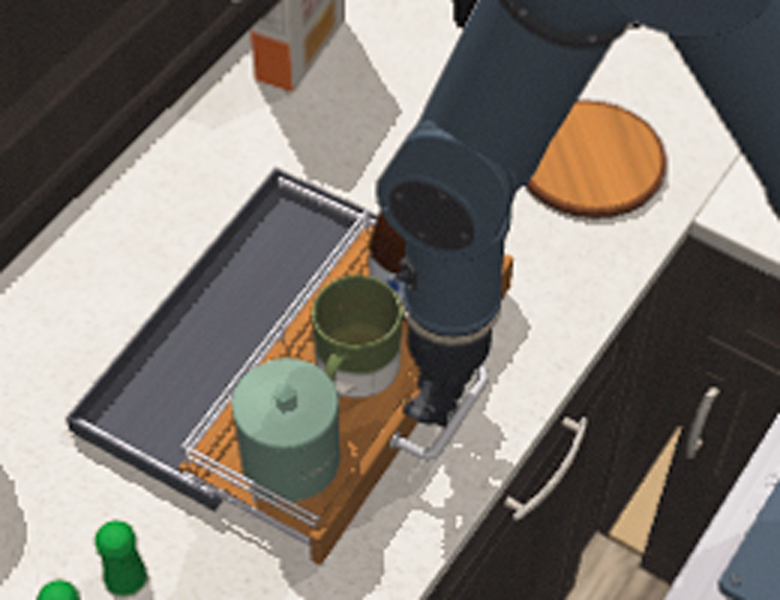

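The tray is drawn out about 120 mm and the load is standing. Now I back out and look at the bottle.

```bash
python3 - <<'E'
from mv import *
x,y,_=status.read_tcp_pos(); bot.line_to([x,y,150],feed=150); bot.line_to([x+20,y,330],feed=300); bot.release()
for i,(px,py) in enumerate(((440,4),(440,-60))):
    bot.line_to([px,py,330],down(0),feed=300)
    k,tr=shot(None,["syrup_bottle","board"],f"pics/f{i}.png"); np.save(f"kf{i}.npy",k,allow_pickle=True)
    for d in tr["syrup_bottle"][:2]: print(d["conf"],np.round(d["rect"]),fit("syrup_bottle",[(k,d["rect"])],[523,4]))
    for d in tr["board"][:1]: print(d["conf"],np.round(d["rect"]),fit("board",[(k,d["rect"])],[470,-279]))
print(status.read_t())
E
```

```text
0.65 [289. 188. 352. 296.] (array([524.24566059,   5.82307952]), array([-0.5, -4.6,  0.5,  1.1]))
0.69 [ 49. 105. 177. 225.] (array([ 470.85901601, -279.08127957]), array([-0.7, -0.6,  0.8,  1. ]))
0.63 [342. 186. 414. 297.] (array([524.7957973 ,   4.67701758]), array([-2. , -2.7,  0.7,  1.1]))
0.73 [ 98. 102. 224. 226.] (array([ 469.32607563, -275.98621336]), array([-0.3,  0.6,  0.3, -0.8]))
39.2667
```

View pics/f0.png

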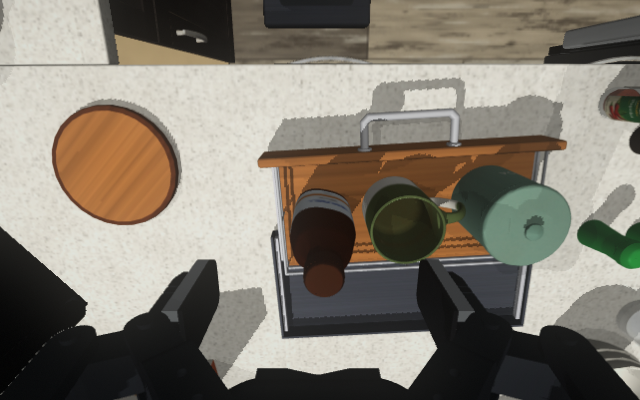

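The wrist view shows the cap at about (324,279) upright on the tray, the mug (408,230), the canister (513,215) and the board (115,165).

```bash
python3 - <<'E'
from mv import *
k=np.load("kf0.npy",allow_pickle=True).item(); c=ray(k,(324.5,279.5),207); print("cap",c)
b=(np.array([524.5,5.2])+c[:2])/2 if np.hypot(*(c[:2]-[524.5,5.2]))<12 else np.array([524.5,5.2])
R=down(0); bot.line_to([*b,290],R,feed=250)
print(bot.line_to([*b,177],feed=100,f_stop=12))
bot.close(80); w=status.read_width(); print(b,w,status.read_gripper_force(),status.read_tcp_pos().round(1))
if not .3<w<.6: raise SystemExit
f0=status.read_ft_force(); bot.line_to([*b,275],feed=120); print("lift",(status.read_ft_force()-f0).round(1),status.read_width())
t=[470,-278]; bot.line_to([*t,275],feed=200)
bot.line_to([*t,172],feed=120); bot.hold(.3)
print(bot.line_to([*t,163],feed=20,f_stop=4),status.read_tcp_pos().round(1))
bot.release(); bot.line_to([*t,290],feed=120); bot.line_to([450,-200,320],feed=200)
k,tr=shot(None,["syrup_bottle","board"],"pics/g.png")
for n,d in tr.items(): print(n,[(e["conf"],e["rect"],fit(n,[(k,e["rect"])],t)) for e in d[:1]])
cv2.imwrite("pics/g_s.png",imaging.snapshot("side")[:,:,::-1]); print(status.read_t())
E
```

```text
cap [525.    8.6 207. ]
False
[524.75   6.9 ] 0.40400174223094837 77.93628249262838 [525.2   7.  177.6]
lift [ 1.7 -1.2 -9.2] 0.4020091055180733
True [ 470.3 -277.9  165.6]
syrup_bottle [(0.7, [203.1, 138.7, 286.3, 231.0], (array([ 466.03192675, -272.54137464]), array([-0.7, -4.9,  2.9,  1.1])))]
board [(0.84, [194.3, 96.9, 322.5, 222.1], (array([ 471.48645815, -279.34454521]), array([ 0.1, -0.4, -0.1,  0.4])))]
48.4667
```

View pics/g.png

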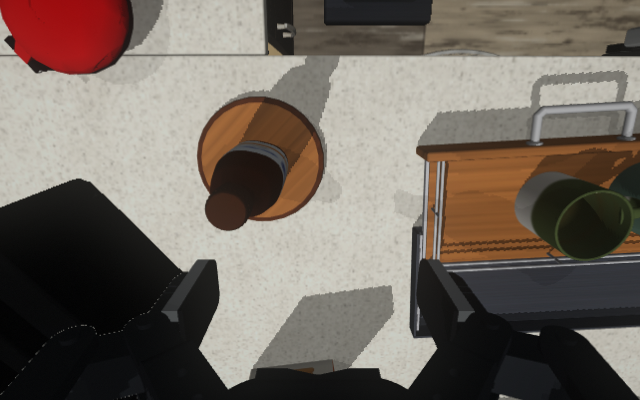

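The bottle stands upright on the board, cap at (227,210), board centre at (260,158). Now I push the tray home.

```bash
python3 - <<'E'
from mv import *
a=0.056; R=down(a); u=np.array([np.cos(a),np.sin(a),0]); P=np.array([412.3,115.4,0])+4*u
bot.close(40); bot.line_to([*P[:2],150],R,feed=300)
print("down",bot.line_to([*P[:2],27],feed=80,f_stop=10),status.read_tcp_pos().round(1))
if status.read_tcp_pos()[2]<32:
    hit=bot.line_to(P+150*u+[0,0,27],feed=60,f_stop=14); p=status.read_tcp_pos(); print("push",hit,p.round(1),status.read_ft_force().round(1))
    q=p-5*u; bot.line_to([q[0],q[1],27],feed=40); bot.line_to([q[0],q[1],200],feed=150)
bot.line_to([425,120,260],feed=250)
k,tr=shot(None,["tray_handle"],"pics/i_w.png"); print([(d["conf"],d["rect"]) for d in tr["tray_handle"]])
k,tr=shot(None,["green_mug","green_canister"],"pics/i_t.png","top"); print({n:[(d["conf"],d["rect"]) for d in tr[n]] for n in tr}); print(status.read_t())
w=cv2.imread("pics/i_w.png")[180:400,100:540]; o=cv2.imread("pics/d_w.png")[180:400,100:540]; cv2.imwrite("pics/i_c.png",np.vstack([o,w]))
E
```

```text
down False [416.5 115.7  27.3]
push True [542.7 122.6  26.3] [-1.  -0.2 -0.2]
[(0.67, [147.7, 235.6, 478.4, 370.8]), (0.58, [602.5, 203.8, 640.0, 245.1])]
{'green_mug': [(0.67, [293.6, 155.3, 333.2, 183.3])], 'green_canister': [(0.8, [262.0, 153.2, 294.3, 187.3])]}
56.6083
```

View pics/i_c.png

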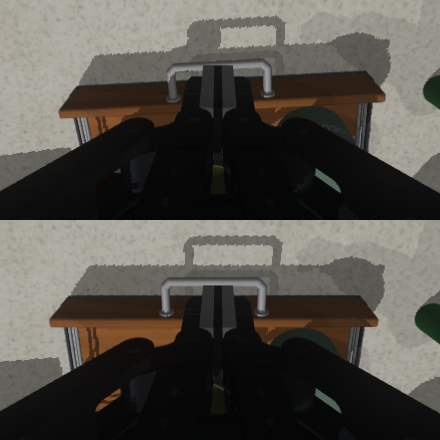

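```bash
python3 - <<'E'
from h import *
k=imaging.calibration("wrist")
for uv,z in(((264,243),48),((366,241),48),((150,325-220+180),61),((478,322-220+180),61)): print(ray(k,uv,z))
a=cv2.imread("pics/a_top.png",0); b=cv2.imread("pics/i_t.png",0)
for (y0,y1,x0,x1) in((185,212,340,372),(185,200,258,290),(190,212,288,300),(146,160,258,300)):
    A=cv2.resize(a[y0:y1,x0:x1],None,fx=5,fy=5,interpolation=2); r=cv2.matchTemplate(cv2.resize(b[y0-6:y1+6,x0-6:x1+6],None,fx=5,fy=5,interpolation=2),A,5)
    _,m,_,l=cv2.minMaxLoc(r); print(round(m,2),(np.array(l)/5-6))
E
```

```text
[519.4  63.9  48. ]
[510.6 178.2  48. ]
[572.6 -62.8  61. ]
[548.1 307.   61. ]
0.97 [0. 0.]
0.99 [0. 0.]
0.73 [-0.2 -5.6]
1.0 [0. 0.]
```

The tray edges show zero shift from the start picture, so it is home. Now I put the three back.

```bash
python3 - <<'E'
from mv import *
bot.release(); bot.line_to([420,200,260],down(0),feed=300)
for n in ("spice","pepper","salt"): carry(n,B[n],A[n])
bot.line_to([430,110,320],feed=300)
ks={}
for i,y in enumerate((110,10,200)):
    if i: bot.line_to([430,y,320],feed=250)
    k,tr=shot(None,A,f"pics/z{i}.png")
    for n in A:
        for d in tr[n][:2]: print(i,n,round(d["conf"],2),[int(v) for v in d["rect"]],fit(n,[(k,d["rect"])],A[n])[0].round(1))
print(status.read_t())
bot.line_to([430,300,330],feed=250)
im=imaging.snapshot("top"); cv2.imwrite("pics/z_t.png",im[:,:,::-1])
a=cv2.imread("pics/a_top.png",0); b=cv2.imread("pics/z_t.png",0)
for n,(x,y) in dict(salt=(276,223),pepper=(318,238),spice=(350,220),mug=(316,168),can=(276,170)).items():
    h=12 if y>200 else 20
    A_=cv2.resize(a[y-h:y+h,x-h:x+h],None,fx=5,fy=5,interpolation=2); r=cv2.matchTemplate(cv2.resize(b[y-h-6:y+h+6,x-h-6:x+h+6],None,fx=5,fy=5,interpolation=2),A_,5)
    _,m,_,l=cv2.minMaxLoc(r); print(n,round(m,2),np.array(l)/5-6)
s=imaging.snapshot("side")[:,:,::-1]; cv2.imwrite("pics/z_c.png",cv2.resize(s[110:330,200:460],None,fx=2.7,fy=2.7,interpolation=2))
E
```

```text
spice width 0.475 force 36.8 [385.3 395.3  46.6] 60.2
pepper width 0.418 force 39.9 [435.2 450.3  36.6] 67.9
salt width 0.418 force 40.1 [485.2 505.1  36.7] 75.5
0 salt 0.84 [398, 154, 448, 205] [466.3 243. ]
0 pepper 0.94 [558, 230, 626, 284] [573.6 479.9]
0 pepper 0.79 [511, 231, 573, 281] [571.7 413.2]
1 salt 0.56 [471, 150, 533, 203] [465.2 241.5]
1 pepper 0.86 [370, 123, 417, 163] [420.4 101.9]
1 pepper 0.74 [577, 229, 640, 281] [573.5 396.9]
1 spice 0.83 [291, 168, 327, 223] [480.9   0.5]
2 salt 0.9 [333, 152, 370, 201] [463.2 240.7]
2 pepper 0.96 [499, 230, 556, 281] [574.2 480.9]
2 pepper 0.9 [215, 121, 262, 165] [420.5 102.3]
2 spice 0.81 [119, 165, 192, 223] [478.9   1.1]
82.55
salt 0.75 [ 1.  -0.8]
pepper 0.99 [0. 0.]
spice 0.99 [-0.2  0. ]
mug 0.87 [-0.2  0. ]
can 1.0 [0. 0.]
```

View pics/z_c.png

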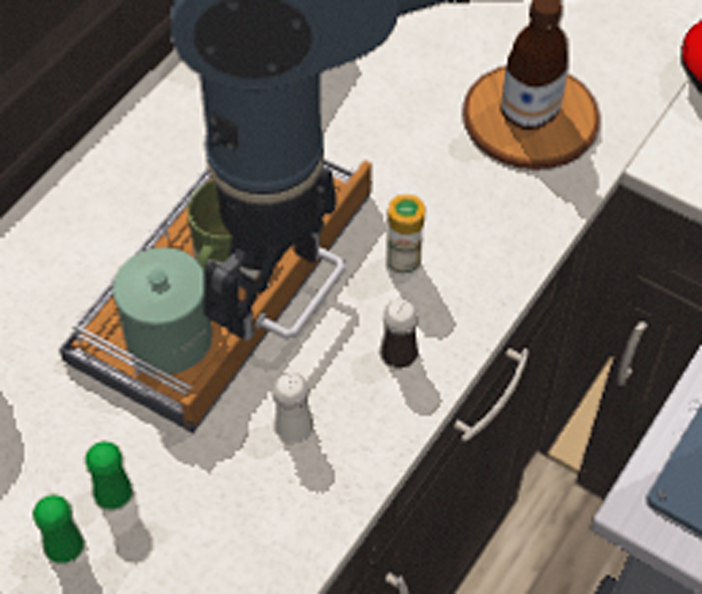

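View pics/z_t.png

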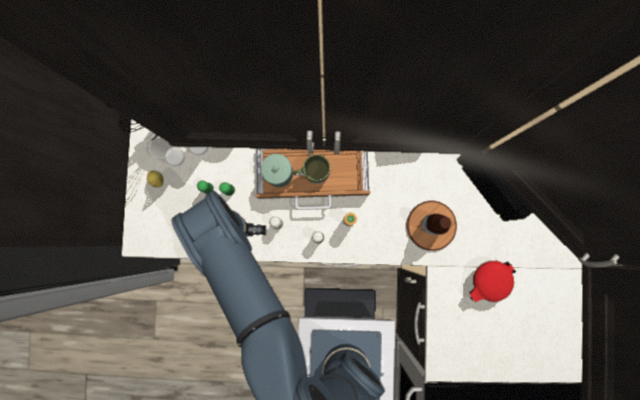

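The side view shows all three upright on their spots, the tray home, and the bottle upright on the board. The top view agrees: salt (276,222), pepper (318,237), spice (350,219), bottle on the board at (436,224). The start and end pictures match to within about 1 px, or 3 mm. The robot is clear of everything, so I hand in.

```bash
python3 - <<'E'
from h import *
print(bot.hand_in())
E
```

```text
the job is handed in; nothing more can be done
None
```

I handed the job in at about 83 s, with no verdict returned: by my last pictures the syrup bottle stands upright near the middle of the round board, the tray is home, the salt, pepper and spice jar are back within about 3 mm of their spots, and the mug and canister are where they were.

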